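Gauge the depth of a heater-block well

TASK

Measure the depth of the wider well in the heater block: take the depth gauge out of its stand, put its rod down the well and press gently until the rod bottoms out on the well's hidden floor, so that the block's face pushes the stiff collar up the rod to mark the depth. Leave the gauge standing there by itself, bottomed out and with the collar against the block, and do not disturb the vial and beaker nearby.

Things in the scene. Friction and masses are not known exactly. Their poses are not given: they have to be found in the camera images.
- gauge: Depth gauge, 168 mm tall, loose, about 0.15 kg in all; stands upright in its stand. Origin at the flat lower tip of the rod, z axis up along the rod. Steel rod 12 mm diameter (tip bevelled 2 mm) from z = 0 to 120 mm; round black handle 22 mm diameter from z = 120 to 168 mm. A brass collar (24 mm diameter, 14 mm tall) grips the rod by friction: it needs about 5 N to slide and stays where it is left.
- handle (a point): Mid-height of the gauge's round handle, on its axis, 144 mm above the rod's tip.
- collar (a joint): How far the collar has been slid up the rod, in m: 0 means its lower face is 30 mm above the rod's tip, 0.075 is the upper stop. It starts between 0 and 0.006.
- block: Heater block, fixed to the bench: grey housing 104 x 130 mm and 26 mm high, on it an aluminium block 66 x 96 mm. Its flat top is 105 mm above the bench. Origin at the centre of its underside, z up; it may be turned about z. Two round blind wells open in its top: the wider, 14.5 mm, at y = +22 mm and a narrower one, 7.5 mm, at y = -22 mm, both at x = 0. Each mouth has a 3 mm bevel.
- well_mouth (a point): Centre of the wider well's mouth, level with the block's top; z points up. The depth of the well below this point is not known: somewhere from 40 to 78 mm. Its floor is rigid and flat; pressing the gauge on it, or on the block, with more than 25 N would do damage.
- stand: Grey plastic stand of the gauge, fixed: foot 84 x 84 mm, block 64 x 64 mm, 32 mm high, with a round socket 14.5 mm wide and 24 mm deep in its centre, in which the rod stands. Origin at the centre of its underside.
- vial: Bystander: amber glass vial with black cap, 33 mm diameter, 74 mm tall; origin at the centre of its underside.
- beaker: Bystander: small glass beaker, 39 mm diameter, 48 mm tall; origin at the centre of its underside.
- collar_face (a point): Centre of the collar's lower face, on the rod's axis; this face comes to lie on the block's top.
Not all that is in view belongs to the job. Of the things like the gauge, leave any that is blue; of the rest the smaller one is meant.

How it is judged:
By the outcome, as a careful person would: the job done as asked, in the order asked, and still so for the second after the job is handed in, with the robot touching nothing.
It also fails if it takes over 43 s, if anything falls off the work surface, if the arm or the gripper's body presses on something with over 40 N, if the wrist force passes 120 N, or if a joint passes its speed limit or range.

ROBOT

A 6-joint arm with a two-finger parallel gripper is mounted at the origin on a cart in front of the work surface, level with it; the furniture and walls round the work are solid. World frame = base frame: x ahead of the robot, y to its left, z up, the work surface at z = 0. Lengths are in mm, angles in rad, forces in N, time in s.
With the tool pointing down it reaches from about 350 to 975 mm from the base axis. Payload 7.1 kg.
Tool frame: the origin (TCP) lies midway between the tips of the shut fingers; the grasp point (between the pads) lies r.tcp_to_grasp behind it (r.tcp_to_grasp is the distance from the TCP to the grasp point, in mm); z points along the fingers, y is the line along which they close (so a half turn about z gives the same grasp; the last joint's range is limited). The gripper opens to 88 mm and grips with 3 to 60 N. Pads are 20 mm wide; open, the fingers measure 115 mm over their backs; the gripper's body (75 mm by 178 mm) begins 61 mm behind the grasp point.
Start: joints at [-1.31, 0.423, 1.63, -0, 1.089, -0.019], TCP at [172.62, -600.672, 222.675] pointing down, gripper open.
Joint ranges: [-3, 3], [-0.9, 2.11], [0.09, 2.58], [-1.31, 4.45], [0.11, 2.69], [-2.54, 2.54]. Speed limits (rad/s): [2.39, 2.39, 3.01, 3.14, 3.14, 3.14].

INTERFACE

Orientations are given as [roll, pitch, yaw] about the fixed x, y, z axes, in that order (R = Rz(yaw) Ry(pitch) Rx(roll)).
In Python, from plant import r gives the robot as it stands.
- The arm moves only by the tool servo_tool, never from a script. Its argument "commands" is a list that holds one entry, the list of rows, each a list of 7 numbers: the shift along the tool's x, y, z in m, then the turn, a rotation vector about the tool's x, y, z in rad, then the closure in counts, from 0 (fully open) to 255 (shut). In form: [[[dx, dy, dz, wx, wy, wz, hand], ...]]. A call has 1 to 20 rows; each row is the pose to reach, as a shift and turn from the pose commanded when the call began, along the tool's axes at that moment; what a row does not reach only later rows make up. A row lasts 1/8 s, in which the tool goes at most 62.5 mm and 10.7 degrees, less where a joint would pass 70% of its speed; a pose out of reach is approached as far as the arm can. A call with a gripper value outside its range is refused whole. The fingers move at their own pace and stop on an object; the grip force is fixed at half the most. Time passes only in rows, so rows that repeat a pose let the fingers close. It gives the time, the measured TCP pose, the force, the opening and the grip force at its end, in the units of the state.
- r.sense(): the state, without advancing time (a new reading comes with each control period).
- r.get_image(name): name is "side" or "top"; returns (picture, depth): 400x640x3 uint8, red, green, blue; 400x640 float32, mm along the optical axis (not along the pixel's ray), 0 where there is no reading.
- r.calibration(name): a dict with "fovy" (degrees; the focal length in pixels is half the picture's height over the tangent of half this angle, whatever the lens; pixels are square), "cx", "cy" (the principal point, pixels), "R" (3x3) and "t" (3): a world point X has camera coordinates R X + t. Camera axes: x right, y down, z forward; pixel columns grow to the right and rows downward; lengths in mm; the calibration is good to about 2 mm. A picture is of the moment at which its call begins. calibration takes no time and is no camera call.
- r.sign_off(): hands the job in; it is judged then, once.
The state is a dict: "time_s": time; "joints": joint angles; "joint_velocities": joint speeds; "effort": joint torques, N m; "position": TCP position; "ee_rot": TCP orientation; "wrist_force": force on the tool from outside, world axes, zero at the start; "moment": the same for the moment, N m; "opening": opening from 0.0 (shut) to 1.0 (fully open); "gripper_force": force on a finger pad.
Only numpy, scipy, OpenCV 4.12 (cv2) and the standard library are available. Lean on these libraries where they do the work, as an engineer would, in place of code of your own. Each camera call takes 0.05 s, during which the arm holds its last target. There are 200 camera calls.

## Working session

There is one attempt and no reset: what is moved stays moved. The work goes in short steps, Python scripts to look and compute and a tool call to move; the robot and the scene stay as the last step left them, time stands still between calls to the robot, and variables do not carry over. Pictures are saved under pics/ and viewed, at most 10 in all, crops included, and the job is handed in when it is done.

Besides the shell and the picture viewer there is one more tool, called after "Call:" by a JSON object that holds its "method" and its "body". servo_tool: Moves the arm, as the interface text tells. Its arguments: {"type":"object","properties":{"commands":{"type":"array","items":{"type":"array","items":{"type":"array","items":{"type":"number"}}}}},"required":["commands"]}

```bash
mkdir -p pics; python3 - <<'E'
from plant import r
import cv2,numpy as np
for n in("side","top"):
    p,d=r.get_image(n); cv2.imwrite(f"pics/{n}0.png",p[...,::-1]); np.savez(f"{n}0.npz",p=p,d=d)
    c=r.calibration(n); print(n,c)
print(r.tcp_to_grasp); print(r.sense())
E
```

```text
side {'fovy': 49.7625805480435, 'cx': 316.4445654415608, 'cy': 198.4861530297898, 'R': array([[ 0.98117069, -0.19237771,  0.01717219],
       [-0.06587527, -0.41690138, -0.90656146],
       [ 0.18156133,  0.88836032, -0.42172435]]), 't': array([-494.54898159,   -7.44879017, 1098.14085168])}
top {'fovy': 46.51749237033246, 'cx': 325.7671836366454, 'cy': 205.68122110877607, 'R': array([[ 1.28051805e-02, -9.99917779e-01, -6.79962972e-04],
       [-9.96268933e-01, -1.27004037e-02, -8.53634220e-02],
       [ 8.53477675e-02,  1.77052001e-03, -9.96349649e-01]]), 't': array([-277.62228877,  432.40336245,  959.29256574])}
18.700000000000003
{'time_s': 0.1, 'joints': array([-1.31000381e+00,  4.23761376e-01,  1.63057497e+00,  2.28935626e-06,
        1.08861990e+00, -1.90007803e-02]), 'joint_velocities': array([ 8.33640788e-05, -1.77583432e-03, -8.22711921e-04,  1.12970129e-04,
       -3.33871220e-04,  3.45436230e-04]), 'effort': array([-1.53720110e-03, -5.45619893e+01, -2.74323303e+01,  6.45843451e-02,
        1.87950575e-02, -2.91827337e-05]), 'position': array([ 172.4968275 , -600.21552107,  221.99650908]), 'ee_rot': array([-3.14022935e+00, -2.79342838e-05,  2.79792212e-01]), 'wrist_force': array([ 1.01581553,  0.20009665, -0.33546888]), 'moment': array([ 0.01142613, -0.02572927,  0.02215779]), 'gripper_force': 0.0, 'opening': 1.0009797966867435}
```

View pics/side0.png

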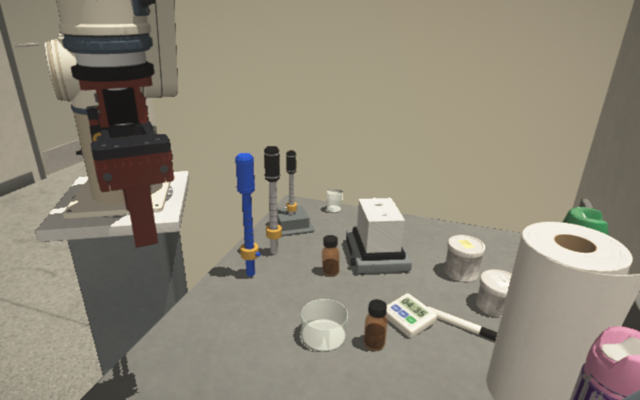

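View pics/top0.png

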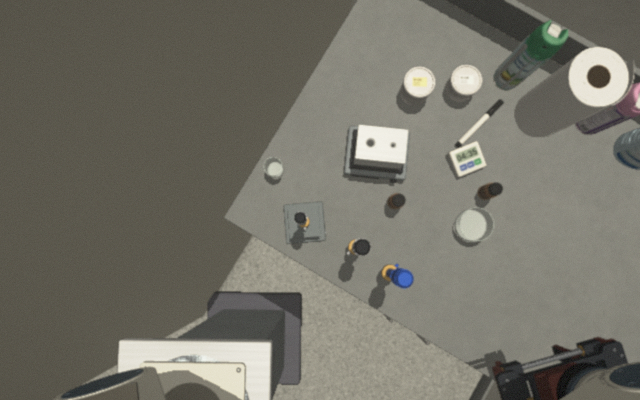

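Side view: blue gauge at (247,215), tall black decoy at (273,200), and the small gauge in its stand at (291,180). The block top is at (380,215).
Top view: target handle at (300,217), stand at (305,222), wider well at (371,143), narrow well at (393,144).

```bash
cat > h.py <<'E'
import numpy as np,cv2
from plant import r
def K(n,c):
    f=200/np.tan(np.radians(c['fovy']/2)); return f
def ray(n,u,v):
    c=r.calibration(n); f=K(n,c); R=c['R'];t=c['t']
    return -R.T@t, R.T@np.array([(u-c['cx'])/f,(v-c['cy'])/f,1.])
def plane(n,u,v,z):
    o,d=ray(n,u,v); return o+d*(z-o[2])/d[2]
def cloud(n,D):
    c=r.calibration(n); f=K(n,c); v,u=np.mgrid[:400,:640]
    P=np.stack([(u-c['cx'])/f*D,(v-c['cy'])/f*D,D],-1)-c['t']
    return P@c['R']
def proj(n,X):
    c=r.calibration(n); f=K(n,c); q=c['R']@np.asarray(X,float)+c['t']
    return f*q[0]/q[2]+c['cx'],f*q[1]/q[2]+c['cy']
E
python3 - <<'E'
from h import *
np.set_printoptions(precision=1,suppress=True)
T=np.load('top0.npz');S=np.load('side0.npz')
p,d=T['p'],T['d'];P=cloud('top',d)
g=p.astype(int).sum(2)/3
# block top mask
m=((g>150)&(abs(P[...,2]-105)<15)).astype(np.uint8)
n,l,st,ce=cv2.connectedComponentsWithStats(m)
for i in range(1,n):
    if st[i,4]>200: print('top comp',st[i],ce[i],np.median(P[l==i],0))
sub=slice(120,175),slice(345,415)
# wells: dark holes
hm=np.zeros_like(m); hm[130:160,360:404]=(g[130:160,360:404]<165)
n,l,st,ce=cv2.connectedComponentsWithStats(hm)
for i in range(1,n):
    if st[i,4]>5: print('hole',st[i],ce[i],plane('top',*ce[i],105))
print(g[136:152,362:402].astype(int))
# handle
hm=np.zeros_like(m); hm[205:240,285:325]=((P[205:240,285:325,2]>120))
v,u=np.nonzero(hm);print('handle px',len(u),P[hm>0][:,2].max(),np.median(P[hm>0],0), u.mean(),v.mean())
for z in(176,):
  q=(hm>0)&(P[...,2]>165);v,u=np.nonzero(q);print(len(u),u.min(),u.max(),v.min(),v.max(),plane('top',u.mean(),v.mean(),176),P[q].mean(0))
# stand
q=np.zeros_like(m);q[195:250,278:332]=abs(P[195:250,278:332,2]-32)<8
print('stand',q.sum(),cv2.minAreaRect(np.argwhere(q)[:,::-1].astype(np.float32)))
I=cv2.resize(p[100:260,250:420,::-1],None,fx=4.5,fy=3.7,interpolation=cv2.INTER_CUBIC)
I=cv2.resize(p[110:255,255:425,::-1],None,fx=4,fy=4,interpolation=cv2.INTER_CUBIC)
cv2.imwrite('pics/c1.png',I)
I=cv2.resize(S['p'][140:285,230:420,::-1],None,fx=4,fy=4,interpolation=cv2.INTER_CUBIC)
cv2.imwrite('pics/c2.png',I)
E
```

```text
top comp [ 355  125   53   39 1630] [381.3 143.8] [ 550.  -379.4  104.8]
hole [367 139   8   8  48] [370.2 142.4] [ 552.6 -356.6  105. ]
hole [391 143   4   4  15] [392.6 144.6] [ 548.8 -400.1  105. ]
[[236 236 236 236 238 237 236 236 235 234 236 236 238 236 236 235 236 236
  237 236 236 236 235 236 236 237 235 235 236 234 236 235 236 235 235 235
  236 235 235 235]
 [235 236 236 237 238 236 233 224 222 223 230 233 237 238 237 237 235 237
  236 236 239 236 235 236 237 234 235 235 236 235 235 235 235 234 234 234
  235 234 235 234]
 [238 239 238 237 234 226 207 189 182 187 197 214 231 235 236 236 235 235
  236 235 234 236 236 236 236 236 235 235 236 235 233 235 235 236 235 234
  234 235 232 232]
 [238 238 240 237 223 197 168 147 142 148 165 181 212 232 237 236 238 237
  236 235 237 237 236 237 236 235 236 234 234 234 235 236 236 235 235 236
  236 235 235 232]
 [239 239 236 228 205 160 127 110 108 113 126 157 190 225 237 237 236 237
  237 236 236 235 235 236 234 237 235 235 237 235 235 234 235 235 234 234
  233 232 234 235]
 [238 239 236 221 183 133 105  91  92  97 107 132 172 217 232 23
[... 1342 characters left out ...]
238
  237 238 238 237 238 237 237 238 236 237 236 236 234 234 234 235 237 237
  234 234 234 234]
 [235 235 237 235 236 235 237 236 238 236 237 237 236 236 236 236 236 236
  235 236 237 235 235 236 235 236 236 237 235 237 236 234 235 235 236 236
  236 236 235 235]
 [237 238 238 236 235 235 236 235 236 236 236 235 237 234 236 235 235 236
  236 234 238 236 234 236 236 236 235 235 234 233 236 236 234 235 234 234
  235 236 235 235]]
handle px 143 992.5134693549826 [ 400.2 -227.3  174.5] 300.041958041958 217.96503496503496
127 294 312 212 238 [ 400.9 -226.7  176. ] [ 400.1 -227.6  193.7]
stand 778 ((303.32366943359375, 221.47186279296875), (30.97008514404297, 31.05671501159668), 85.03025817871094)
```

View pics/c1.png

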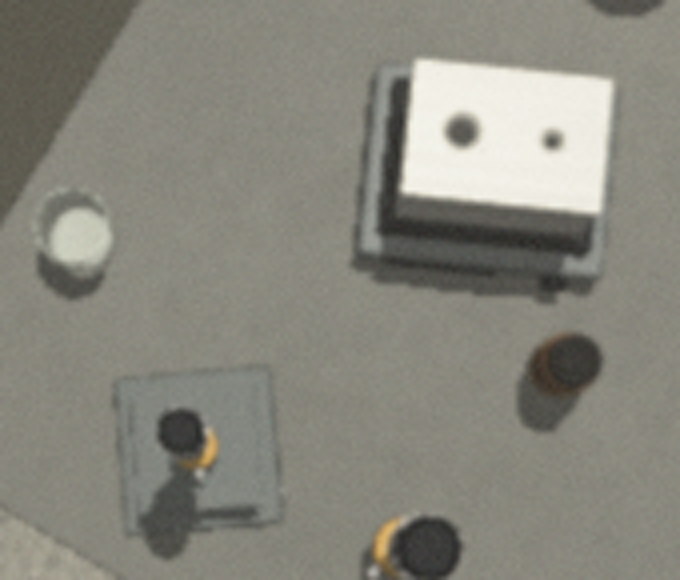

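View pics/c2.png

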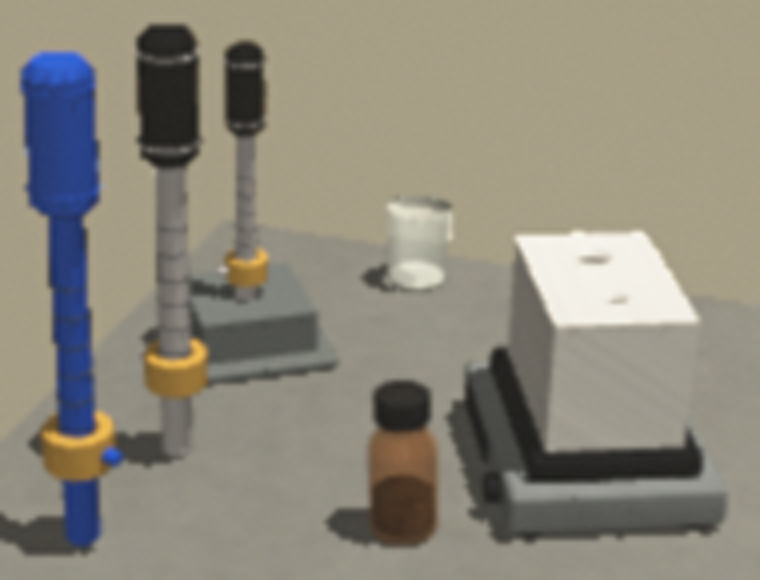

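```bash
python3 - <<'E'
from h import *
np.set_printoptions(precision=1,suppress=True)
T=np.load('top0.npz');S=np.load('side0.npz')
P=cloud('top',T['d']);Q=cloud('side',S['d'])
print('handle top',plane('top',300,217.75,176),'stand',plane('top',303.3,221.5,32))
# handles in the top view: (approx px)
for nm,(u,v) in dict(decoy=(362,247),blue=(402,278),vial=(397,200),beaker=(274,170),h=(300,218)).items():
    print(nm,np.median(P[v-2:v+3,u-2:u+3].reshape(-1,3),0))
for nm,(u,v) in dict(decoy=(272,152),blue=(245,160),h=(291,153)).items():
    print('side',nm,np.median(Q[v-1:v+2,u-2:u+3].reshape(-1,3),0))
# side-view axis of target: handle & collar columns -> lean check
hsv=cv2.cvtColor(S['p'],cv2.COLOR_RGB2HSV)
g=S['p'].astype(int).sum(2)/3
for a,b in((150,173),):
    for v in range(150,175,4):
        u=np.nonzero(g[v,280:303]<70)[0]+280; print(v,u.min(),u.max(),u.mean())
m=np.zeros(g.shape,np.uint8);m[200:215,280:302]=(hsv[200:215,280:302,1]>150)&(hsv[200:215,280:302,0]<30)
y,x=np.nonzero(m);print('collar',x.mean(),y.mean())
p=plane('top',300,217.75,176);print('proj of handle top',proj('side',p),'vertical below 45:',proj('side',[p[0],p[1],45]))
print('proj well side',proj('side',[552.6,-356.6,105]))
m=np.zeros(g.shape,np.uint8);m[198:210,368:395]=g[198:210,368:395]<190
y,x=np.nonzero(m);print('side hole',len(x),x.mean(),y.mean())
E
```

```text
handle top [ 400.6 -227.3  176. ] stand [ 401.4 -226.1   32. ]
decoy [ 350.8 -333.1  221.3]
blue [ 301.8 -397.2  233.2]
vial [ 444.3 -413.3   72.8]
beaker [ 513.1 -159.7    1.1]
h [ 400.2 -227.3  175.8]
side decoy [ 352.3 -345.6  216.7]
side blue [ 302.5 -415.2  228.5]
side h [ 401.3 -234.9  174.1]Traceback (most recent call last):
  File "<stdin>", line 16, in <module>
    return umr_minimum(a, axis, None, out, keepdims, initial, where)
ValueError: zero-size array to reduction operation minimum which has no identity
```

Call:
{"method": "servo_tool", "body": {"commands": [[[0, 0, -0.06, 0, 0, 0, 0], [0, 0, -0.117, 0, 0, 0, 0], [0.03, -0.028, -0.117, 0, 0, -0.08, 0], [0.065, -0.06, -0.117, 0, 0, -0.17, 0], [0.1, -0.092, -0.117, 0, 0, -0.26, 0], [0.135, -0.124, -0.117, 0, 0, -0.35, 0], [0.17, -0.156, -0.117, 0, 0, -0.45, 0], [0.205, -0.188, -0.117, 0, 0, -0.54, 0], [0.24, -0.22, -0.117, 0, 0, -0.63, 0], [0.275, -0.252, -0.117, 0, 0, -0.72, 0], [0.305, -0.28, -0.117, 0, 0, -0.8, 0], [0.3224, -0.296, -0.117, 0, 0, -0.845, 0], [0.3224, -0.296, -0.117, 0, 0, -0.845, 0], [0.3224, -0.296, -0.117, 0, 0, -0.845, 0]]]}}

```text
time_s: 1.85
position: [400.4, -227.5, 339.5]
ee_rot: [-3.141, 0.0, 1.124]
wrist_force: [-0.7, 0.1, 0.3]
opening: 0.999
gripper_force: 0.0
```

Call:
{"method": "servo_tool", "body": {"commands": [[[0, 0, 0.04, 0, 0, 0, 0], [0, 0, 0.09, 0, 0, 0, 0], [0, 0, 0.14, 0, 0, 0, 0], [0, 0, 0.18, 0, 0, 0, 0], [0, 0, 0.2, 0, 0, 0, 0], [0, 0, 0.206, 0, 0, 0, 0], [0, 0, 0.206, 0, 0, 0, 0], [0, 0, 0.206, 0, 0, 0, 255], [0, 0, 0.206, 0, 0, 0, 255], [0, 0, 0.206, 0, 0, 0, 255], [0, 0, 0.206, 0, 0, 0, 255], [0, 0, 0.206, 0, 0, 0, 255], [0, 0, 0.206, 0, 0, 0, 255], [0, 0, 0.206, 0, 0, 0, 255], [0, 0, 0.206, 0, 0, 0, 255]]]}}

```text
time_s: 3.72
position: [400.6, -227.1, 133.6]
ee_rot: [-3.141, -0.0, 1.125]
wrist_force: [-1.4, 0.2, -0.8]
opening: 0.242
gripper_force: 30.0
```

Call:
{"method": "servo_tool", "body": {"commands": [[[0, 0, -0.01, 0, 0, 0, 255], [0, 0, -0.03, 0, 0, 0, 255], [0, 0, -0.06, 0, 0, 0, 255], [0, 0, -0.09, 0, 0, 0, 255], [0, 0, -0.115, 0, 0, 0, 255], [0, 0, -0.127, 0, 0, 0, 255], [-0.003, 0.01, -0.127, 0, 0, 0, 255], [-0.01, 0.037, -0.127, 0, 0, 0, 255], [-0.018, 0.069, -0.127, 0, 0, 0, 255], [-0.027, 0.101, -0.127, 0, 0, 0, 255], [-0.035, 0.133, -0.127, 0, 0, 0, 255], [-0.044, 0.165, -0.127, 0, 0, 0, 255], [-0.049, 0.184, -0.127, 0, 0, 0, 255], [-0.0513, 0.1929, -0.127, 0, 0, 0, 255], [-0.0513, 0.1929, -0.127, 0, 0, 0, 255], [-0.0513, 0.1929, -0.127, 0, 0, 0, 255]]]}}

```text
time_s: 5.72
position: [552.0, -356.1, 260.2]
ee_rot: [-3.14, -0.0, 1.125]
wrist_force: [0.4, 0.1, -2.7]
opening: 0.243
gripper_force: 30.0
```

```bash
python3 - <<'E'
from h import *
s=r.sense();print(s['position'],s['ee_rot'],s['wrist_force'],s['opening'])
for n in("side","top"):
    p,d=r.get_image(n); np.savez(f"{n}1.npz",p=p,d=d)
    u,v=proj(n,[552.6,-356.6,150]);u,v=int(u),int(v)
    x0=max(0,min(540,u-50));y0=max(0,min(300,v-50))
    c=cv2.resize(p[y0:y0+100,x0:x0+100,::-1],None,fx=4,fy=4,interpolation=cv2.INTER_CUBIC)
    globals()[n]=c;print(n,x0,y0)
cv2.imwrite('pics/a1.png',np.hstack([side,top]))
E
```

```text
[ 552.01384217 -356.14030784  260.22094088] [-3.14042513e+00 -2.08575128e-04  1.12489228e+00] [ 0.38301781  0.10910711 -2.73115586] 0.24293906831488793
side 329 132
top 322 86
```

View pics/a1.png

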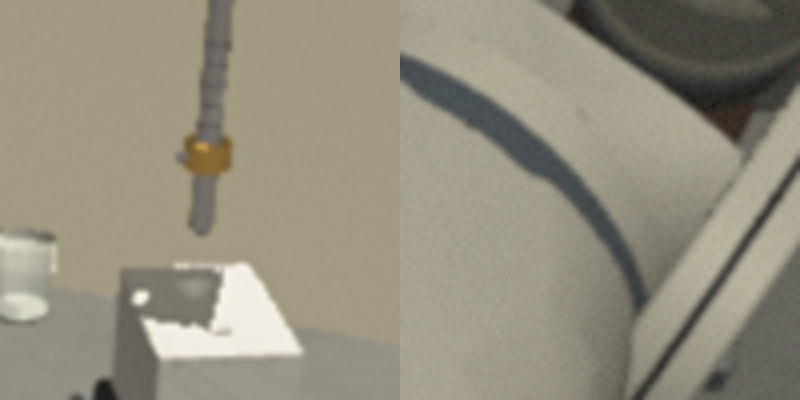

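The side view shows the rod held above the block, tip at about (379,189), collar (381,171), wide well about (378,204). The top view is hidden by the arm. Next I check the rod's lean and where its tip is against the well.

```bash
cat > rod.py <<'E'
from h import *
np.set_printoptions(precision=2,suppress=True)
def rod(p,d,u0,u1,v0,v1,skip=()):
    Q=cloud('side',d);g=p.astype(float).sum(2)/3
    out=[]
    for v in range(v0,v1):
        row=(g[v,u0:u1]<135)
        if v in skip or row.sum()<4: continue
        u=np.nonzero(row)[0]+u0
        out.append((v,u.mean(),len(u),np.median(d[v,u])))
    return np.array(out)
E
python3 - <<'E'
from rod import *
f=np.load('side1.npz');p,d=f['p'],f['d']
o=rod(p,d,368,395,120,192);print(o[::4])
s=[(v,u,n,dd) for v,u,n,dd in o if n<=8 and n>=4];s=np.array(s)
a=np.polyfit(s[:,0],s[:,1],1);print('u=',a, 'rms',np.std(s[:,1]-np.polyval(a,s[:,0])))
t=proj('side',[552,-356.1,135]);b=proj('side',[552,-356.1,235]);print('vertical proj',t,b,(b[0]-t[0])/(b[1]-t[1]))
c=np.polyfit(s[:,0],s[:,3],1);print('depth slope',c)
cal=r.calibration('side');fl=K('side',cal)
for v in(140,160,185):
    dd=np.polyval(c,v)+6*0.9;u=np.polyval(a,v)
    q=np.array([(u-cal['cx'])/fl*dd,(v-cal['cy'])/fl*dd,dd]);print(v,cal['R'].T@(q-cal['t']))
S=np.load('side0.npz')['p'].astype(float).sum(2)/3
print(S[198:210,368:392].astype(int)); print(proj('side',[552.6,-356.6,105]),proj('side',[548.8,-400.1,105]))
E
```

```text
[[120.   383.5   22.   759.23]
 [124.   383.5   22.   762.71]
 [128.   386.2   15.   766.1 ]
 [132.   384.     7.   773.19]
 [136.   383.     7.   776.38]
 [140.   383.     7.   779.59]
 [144.   383.     7.   783.19]
 [148.   382.     7.   787.28]
 [152.   382.     7.   790.22]
 [156.   381.5    6.   792.08]
 [160.   381.5    6.   796.47]
 [164.   380.5    8.   799.97]
 [168.   381.27  11.   799.16]
 [172.   379.5   14.   802.01]
 [176.   380.     7.   810.46]
 [180.   379.5    6.   812.2 ]
 [184.   379.     7.   816.26]
 [188.   378.5    6.   820.49]]
u= [ -0.09 395.39] rms 0.20106522606082597
vertical proj (np.float64(378.0553434888391), np.float64(189.21475591550094)) (np.float64(382.3199279610625), np.float64(138.78151326671886)) -0.08455899815766353
depth slope [  0.82 664.64]
140 [ 553.87 -355.28  232.37]
160 [ 553.82 -355.11  193.75]
185 [ 553.44 -355.75  143.53]
[[182 182 182 183 200 230 236 230 212 205 210 211 209 208 207 208 207 209
  208 214 230 234 227 187]
 [234 235 235 236 238 241 242 241 238 238 239 238 238 237 237 237 237 238
  237 237 239 240 239 227]
 [240 240 240 2
[... 423 characters left out ...]
185 174 172 175 180 193 211 232 239 239
  239 239 240 239 239 238]
 [240 239 238 239 238 236 225 203 182 173 167 165 171 193 221 236 239 239
  239 239 239 239 239 238]
 [240 240 239 238 238 237 234 234 228 225 224 222 225 233 237 240 239 239
  239 239 239 239 239 239]
 [240 240 239 238 238 238 239 240 240 239 239 239 239 240 240 239 239 239
  239 239 239 239 239 239]
 [240 240 239 239 238 238 239 240 240 240 240 240 240 239 240 239 239 238
  239 239 239 239 239 239]
 [239 240 239 239 238 238 238 239 240 240 239 239 239 239 239 239 238 239
  238 239 239 239 239 239]]
(np.float64(377.2365755992872), np.float64(203.44351440738342)) (np.float64(382.7399643272091), np.float64(213.62237344059943))
```

Call:
{"method": "servo_tool", "body": {"commands": [[[-0.0002, 0.0007, 0.008, 0, 0, 0, 255], [-0.0002, 0.0007, 0.02, 0, 0, 0, 255], [-0.0002, 0.0007, 0.028, 0, 0, 0, 255], [-0.0002, 0.0007, 0.033, 0, 0, 0, 255], [-0.0002, 0.0007, 0.038, 0, 0, 0, 255], [-0.0002, 0.0007, 0.038, 0, 0, 0, 255]]]}}

```text
time_s: 6.58
position: [553.0, -357.0, 222.2]
ee_rot: [-3.141, -0.0, 1.125]
wrist_force: [0.4, -0.6, -2.5]
opening: 0.241
gripper_force: 30.0
```

Call:
{"method": "servo_tool", "body": {"commands": [[[0, 0, 0.003, 0, 0, 0, 255], [0, 0, 0.007, 0, 0, 0, 255], [0, 0, 0.011, 0, 0, 0, 255], [0, 0, 0.014, 0, 0, 0, 255], [0, 0, 0.0165, 0, 0, 0, 255], [0, 0, 0.0165, 0, 0, 0, 255]]]}}

```text
time_s: 7.32
position: [553.2, -357.1, 205.9]
ee_rot: [-3.141, -0.0, 1.125]
wrist_force: [1.2, 0.1, -2.1]
opening: 0.24
gripper_force: 30.0
```

Call:
{"method": "servo_tool", "body": {"commands": [[[0, 0, 0.003, 0, 0, 0, 255], [0, 0, 0.006, 0, 0, 0, 255], [0, 0, 0.008, 0, 0, 0, 255], [0, 0, 0.01, 0, 0, 0, 255], [0, 0, 0.012, 0, 0, 0, 255], [0, 0, 0.012, 0, 0, 0, 255]]]}}

```text
time_s: 8.07
position: [553.2, -357.2, 194.4]
ee_rot: [3.141, 0.0, 1.125]
wrist_force: [-1.8, 0.4, 3.1]
opening: 0.24
gripper_force: 30.0
```

```bash
python3 - <<'E'
from h import *
np.set_printoptions(precision=0,suppress=True,linewidth=150)
P=cloud('top',np.load('top0.npz')['d']);print(P[136:150,363:379,2]);o,d=ray('top',370,142);print(o,d/d[2])
print(r.sense()['position'],r.sense()['wrist_force'])
E
```

```text
[[106. 105. 106. 103. 103. 102. 105. 107. 102. 104. 104. 101. 105. 107. 106. 106.]
 [107. 104. 105. 104. 105. 106. 108. 104. 993. 105. 109. 101. 107. 105. 105. 105.]
 [105. 107. 106. 106. 104. 103. 103. 102. 105. 104. 105. 108. 103. 105. 107. 107.]
 [103. 103. 104. 106. 101. 104. 101. 104. 102. 100. 102. 104. 105. 106. 105. 103.]
 [105. 103. 105. 104. 102.  95.  95.  92.  94. 100. 103. 108. 103. 104. 105. 105.]
 [102. 105. 104. 102.  88.  83.  84.  85.  90.  94. 100. 106. 107. 103. 107. 107.]
 [106. 105. 104. 102.  75.  75.  74.  77.  83.  87.  99. 104. 105. 105. 107. 104.]
 [106. 106. 102.  71.  66.  65.  70.  68.  75.  82.  96. 102. 105. 107. 106. 109.]
 [106. 102. 102. 104.  57.  56.  57.  65.  72.  79.  99. 103. 105. 104. 105. 105.]
 [107. 102. 105. 104.  48.  46.  53.  58.  65.  76. 102. 104. 102. 106. 104. 106.]
 [106. 103. 103. 104. 103. 104.  49.  50. 102. 101. 105. 103. 103. 993. 107. 104.]
 [105. 103. 102. 102. 106. 104. 104. 105. 106. 103. 105. 106. 105. 107. 103. 104.]
 [104. 102. 106. 104. 106. 100. 104. 105. 104. 107. 105. 108. 105. 109. 104. 105.]
 [105. 104. 105. 107. 104. 105. 105. 105. 106. 104. 105. 105. 106. 105. 105. 105.]]
[ 352. -274.  993.] [-0.  0.  1.]
[ 553. -357.  194.] [-2.  0.  3.]
```

Call:
{"method": "servo_tool", "body": {"commands": [[[0, 0, 0.0005, 0, 0, 0, 255], [0, 0, 0.001, 0, 0, 0, 255], [0, 0, 0.001, 0, 0, 0, 255]]]}}

```text
time_s: 8.45
position: [553.3, -357.2, 193.2]
ee_rot: [3.141, 0.0, 1.125]
wrist_force: [-2.2, 1.0, 3.9]
opening: 0.244
gripper_force: 30.0
```

The depth image shows well wall down to z≈47, so the floor is lower than that. The tip is at about 67.6, and 12 mm more is safe.

Call:
{"method": "servo_tool", "body": {"commands": [[[0, 0, 0.002, 0, 0, 0, 255], [0, 0, 0.004, 0, 0, 0, 255], [0, 0, 0.006, 0, 0, 0, 255], [0, 0, 0.008, 0, 0, 0, 255], [0, 0, 0.01, 0, 0, 0, 255], [0, 0, 0.012, 0, 0, 0, 255], [0, 0, 0.012, 0, 0, 0, 255]]]}}

```text
time_s: 9.32
position: [553.1, -357.1, 180.8]
ee_rot: [-3.141, -0.0, 1.125]
wrist_force: [-0.3, 0.6, 0.7]
opening: 0.24
gripper_force: 30.0
```

Call:
{"method": "servo_tool", "body": {"commands": [[[0, 0, 0.0015, 0, 0, 0, 255], [0, 0, 0.003, 0, 0, 0, 255], [0, 0, 0.003, 0, 0, 0, 255]]]}}

```text
time_s: 9.7
position: [553.2, -357.1, 178.0]
ee_rot: [-3.142, -0.0, 1.125]
wrist_force: [-1.5, -0.7, 2.2]
opening: 0.241
gripper_force: 30.0
```

Call:
{"method": "servo_tool", "body": {"commands": [[[0, 0, 0.0007, 0, 0, 0, 255], [0, 0, 0.0013, 0, 0, 0, 255], [0, 0, 0.0013, 0, 0, 0, 255]]]}}

```text
time_s: 10.07
position: [553.2, -357.1, 176.9]
ee_rot: [3.142, -0.0, 1.125]
wrist_force: [-1.6, 0.0, 4.0]
opening: 0.246
gripper_force: 30.0
```

Call:
{"method": "servo_tool", "body": {"commands": [[[0, 0, 0.0006, 0, 0, 0, 255], [0, 0, 0.0012, 0, 0, 0, 255], [0, 0, 0.0012, 0, 0, 0, 255]]]}}

```text
time_s: 10.45
position: [553.2, -357.1, 175.6]
ee_rot: [-3.142, 0.0, 1.125]
wrist_force: [-1.8, -0.3, 3.2]
opening: 0.24
gripper_force: 30.0
```

Call:
{"method": "servo_tool", "body": {"commands": [[[0, 0, 0.0006, 0, 0, 0, 255], [0, 0, 0.0012, 0, 0, 0, 255], [0, 0, 0.0012, 0, 0, 0, 255]]]}}

```text
time_s: 10.82
position: [553.2, -357.1, 174.4]
ee_rot: [-3.142, -0.0, 1.125]
wrist_force: [-1.5, 0.1, 3.6]
opening: 0.244
gripper_force: 30.0
```

Call:
{"method": "servo_tool", "body": {"commands": [[[0, 0, 0.0006, 0, 0, 0, 255], [0, 0, 0.0012, 0, 0, 0, 255], [0, 0, 0.0012, 0, 0, 0, 255]]]}}

```text
time_s: 11.2
position: [553.3, -357.2, 173.9]
ee_rot: [3.141, 0.0, 1.125]
wrist_force: [-3.5, 0.9, 8.1]
opening: 0.24
gripper_force: 30.0
```

Call:
{"method": "servo_tool", "body": {"commands": [[[0, 0, 0.0003, 0, 0, 0, 255], [0, 0, 0.0006, 0, 0, 0, 255], [0, 0, 0.0006, 0, 0, 0, 255], [0, 0, 0.0006, 0, 0, 0, 255]]]}}

```text
time_s: 11.7
position: [553.3, -357.2, 173.9]
ee_rot: [3.141, 0.0, 1.125]
wrist_force: [-2.9, 1.5, 11.2]
opening: 0.244
gripper_force: 30.0
```

Call:
{"method": "servo_tool", "body": {"commands": [[[0, 0, -0.0007, 0, 0, 0, 255], [0, 0, -0.0007, 0, 0, 0, 255], [0, 0, -0.0007, 0, 0, 0, 0], [0, 0, -0.0007, 0, 0, 0, 0], [0, 0, -0.0007, 0, 0, 0, 0], [0, 0, -0.0007, 0, 0, 0, 0], [0, 0, -0.0007, 0, 0, 0, 0], [0, 0, -0.0007, 0, 0, 0, 0]]]}}

```text
time_s: 12.7
position: [553.2, -357.2, 173.4]
ee_rot: [3.142, 0.0, 1.125]
wrist_force: [-0.2, 0.5, -0.1]
opening: 0.888
gripper_force: 0.0
```

Call:
{"method": "servo_tool", "body": {"commands": [[[0, 0, -0.01, 0, 0, 0, 0], [0, 0, -0.04, 0, 0, 0, 0], [0, 0, -0.08, 0, 0, 0, 0], [0, 0, -0.12, 0, 0, 0, 0], [0, 0, -0.14, 0, 0, 0, 0], [0.03, -0.014, -0.14, 0, 0, 0, 0], [0.075, -0.036, -0.14, 0, 0, 0, 0], [0.12, -0.058, -0.14, 0, 0, 0, 0], [0.165, -0.079, -0.14, 0, 0, 0, 0], [0.2, -0.096, -0.14, 0, 0, 0, 0], [0.225, -0.108, -0.14, 0, 0, 0, 0], [0.225, -0.108, -0.14, 0, 0, 0, 0]]]}}

```text
time_s: 14.2
position: [552.9, -106.1, 314.3]
ee_rot: [3.141, -0.0, 1.127]
wrist_force: [0.2, -0.6, 0.4]
opening: 1.003
gripper_force: 0.0
```

```bash
python3 - <<'E'
from rod import *
o=[]
for n in("side","top"):
    p,d=r.get_image(n); np.savez(f"{n}2.npz",p=p,d=d)
    u,v=proj(n,[552.6,-356.6,140]);u,v=int(u),int(v);x0,y0=u-50,max(0,v-60);print(n,x0,y0)
    o.append(cv2.resize(p[y0:y0+100,x0:x0+100,::-1],None,fx=4,fy=4,interpolation=cv2.INTER_CUBIC))
    if n=='side': # collar bottom, handle top
        print('expected collar face on block px',proj(n,[553,-357,105]),'collar top',proj(n,[553,-357,119]),'handle top for depth 56.5',proj(n,[553,-357,216.5]))
    else:
        P=cloud(n,d); q=abs(P[...,0]-553)<25; q&=(abs(P[...,1]+357)<25)&(P[...,2]>195)&(P[...,2]<300); print(q.sum(),np.median(P[q],0))
cv2.imwrite('pics/a2.png',np.hstack(o)); s=r.sense(); print(s['time_s'],s['position'])
E
```

```text
side 328 126
expected collar face on block px (np.float64(377.4989227158995), np.float64(203.51751944223514)) collar top (np.float64(378.0573180312289), np.float64(196.96875464840306)) handle top for depth 56.5 (np.float64(382.17758437919474), np.float64(148.64697532822856))
top 321 78
150 [ 550.71 -354.56  214.73]
14.3 [ 553.01 -107.89  314.02]
```

View pics/a2.png

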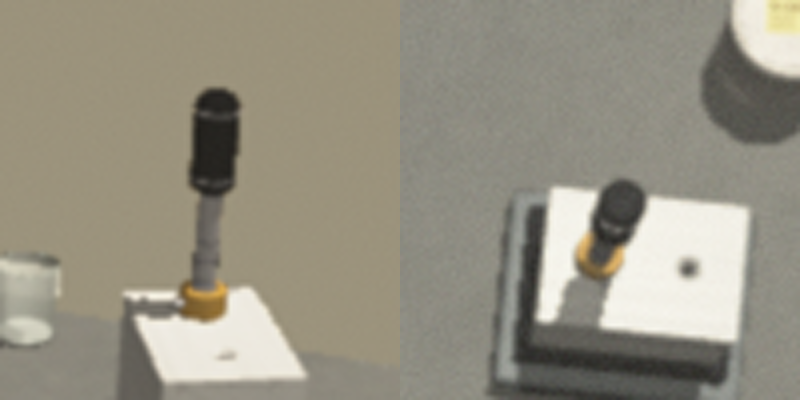

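The gauge stands upright in the wider well with its collar flat on the block. The handle top is at z≈215, matching a tip bottomed out at about 48.

```bash
python3 -c "
from plant import r
print(r.sign_off())"
```

```text
the job is handed in; nothing more can be done
None
```

The job is handed in at about 14 s of the 43 s allowed: the gauge stands by itself, bottomed out in the wider well with its collar on the block, marking a depth of about 57 mm; the arm never went near the vial or beaker.

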